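# Pinch-test rubber mounts, clip in the springy one, scrap the hard ones

### The job

Of the three loose rubber-padded vibration mounts on the bench only one is still springy. Squeeze them gently across their rubber pads to feel which; keeping that one squeezed, lower it over the empty pin of the blue pump foot plate, in line with the mount already fitted, until it sits fully home and its beads spring out under the two lipped rails when let go; put the two that have gone hard into the wicker basket. Force nothing, and leave the masking tape and the spanner where they are.

Things in the scene. Friction and masses are not known exactly. Their poses are not given: they have to be found in the camera images.
- mount_1_mid (a point): One of three loose vibration mounts that look alike: metal block 40 x 30 mm, 56 high, on a foot 62 (x) x 30 (y) x 5 mm, a black rubber pad on each y side (44 mm long, 13 to 53 mm above the underside) with a round bead along its lower edge. 49 mm wide over the pads, 55 over the beads. Pinch it across the pads, along y. 0.22 kg, varies. Point: its middle, 28 mm above the underside; x along the foot, z up.
- mount_2_mid (a point): Another of the three, same shape, point and axes; a half turn about z changes nothing. Just one is springy, and only a pinch tells which: its pads each give about 3 mm at 10 N and stop at 5 mm (16 N), beads included, so it narrows by 6 to 10 mm. The two hard ones narrow by less than 1.5 mm in all. 10 to 25 N is a normal pinch; above 50 N on a pad the rubber tears.
- mount_3_mid (a point): Another of the three, same shape, point and axes. A bore 17.8 mm wide with a small chamfer runs through each along z. The beads lie 2 to 11 mm above the underside.
- station (a point): Empty station of the blue foot plate. Point: foot of its upright steel pin, on the plate's upper face (10 mm above the bench); axes as the plate's. Pin 16 mm thick, 32 mm high, its top 4.5 mm tapered to 10 mm. A mount goes on with its foot along x, either way round, and is home with its underside on the plate (its middle 28 mm above this point).
- foot_plate: Blue foot plate, fixed, 132 (x) x 224 (y) x 10 mm; origin under its centre, 67 mm to the -y side of the empty pin. The mount already fitted on its second pin (134 mm from the empty one) is fixed and looks like the others. Pressing the plate with more than 50 N bends it.
- mouth (a point): Middle of the mouth between the empty station's two steel rails (56 mm long along x, 15.5 mm high, on its y sides, 64 mm apart outside), at the height of their tops, 15.5 mm above the plate. Their lips turn inward and leave a gap of 46.6 mm: too narrow for a mount's beads unless its pads are squeezed in by 4.2 to 5 mm each. Under the lips (12.5 mm above the plate) the beads have room to spring out again.
- basket: Round wicker basket for scrap, loose, open at the top: 160 mm across the rim, about 105 mm across its inner floor, 92 mm high; origin at the centre of its underside. The hard mounts may be let fall into it from just above the rim and may lie any way up.
- masking_tape: Roll of cream masking tape lying flat, 96 mm across, 25 mm high, loose, between the crate and the tool case; a bystander. Origin under its centre.
- spanner: Steel combination spanner, 173 x 45 x 8 mm, loose, lying near the front edge; a bystander. Origin under its centre.
- wine_crate: Closed wooden crate in the middle of the bench, fixed: 200 (x) x 263 (y) x 185 mm high, a flat tin (73 mm across, 28 mm high) on it; keep clear of it. Origin under its centre.
- extinguisher: Red fire extinguisher, fixed, 84 x 120 mm over its handle, 323 mm high; keep clear of it. Origin under its centre.
Not all that is in view belongs to the job. Of the things that look like the basket, the larger one is meant.

How it is judged (in metres and radians):
At the end, for the whole second after the job is handed in: The springy mount (only it can) sits released on the empty pin: within 3 mm of its axis, 2 mm of the plate, 0.15 rad of the plate's x, 0.06 rad of upright. The hard ones lie released in the basket (middle within 70 mm of its axis, under 100 mm up). All at rest, basket upright (0.15 rad) (((horizontal distance between mount_1_mid and station below 0.003 m and z of mount_1_mid in the frame of station below 0.03 m and angle between the x axis of mount_1_mid and the x axis of station, either way round below 0.15 rad and angle between mount_1_mid's own z axis and vertical below 0.06 rad and horizontal distance between each of mount_2_mid, mount_3_mid and basket below 0.07 m and z of mount_2_mid in the frame of basket between 0 and 0.1 m and z of mount_3_mid in the frame of basket between 0 and 0.1 m) or (horizontal distance between mount_2_mid and station below 0.003 m and z of mount_2_mid in the frame of station below 0.03 m and angle between the x axis of mount_2_mid and the x axis of station, either way round below 0.15 rad and angle between mount_2_mid's own z axis and vertical below 0.06 rad and horizontal distance between each of mount_1_mid, mount_3_mid and basket below 0.07 m and z of mount_1_mid in the frame of basket between 0 and 0.1 m and z of mount_3_mid in the frame of basket between 0 and 0.1 m) or (horizontal distance between mount_3_mid and station below 0.003 m and z of mount_3_mid in the frame of station below 0.03 m and angle between the x axis of mount_3_mid and the x axis of station, either way round below 0.15 rad and angle between mount_3_mid's own z axis and vertical below 0.06 rad and horizontal distance between each of mount_1_mid, mount_2_mid and basket below 0.07 m and z of mount_1_mid in the frame of basket between 0 and 0.1 m and z of mount_2_mid in the frame of basket between 0 and 0.1 m)) and linear speed of each of mount_1, mount_2, mount_3 below 0.02 m/s and contact force between the fingers and mount_1 below 0.1 N and contact force between the fingers and mount_2 below 0.1 N and contact force between the fingers and mount_3 below 0.1 N and angle between basket's own z axis and vertical below 0.15 rad); the robot touches nothing.
It fails at once if a rubber pad of a mount is pinched harder than 50 N (contact force between the fingers and mount_1_pad_l above 50 N or contact force between the fingers and mount_1_pad_r above 50 N or contact force between the fingers and mount_2_pad_l above 50 N or contact force between the fingers and mount_2_pad_r above 50 N or contact force between the fingers and mount_3_pad_l above 50 N or contact force between the fingers and mount_3_pad_r above 50 N).
It fails at once if the foot plate is pressed harder than 50 N (contact force between anything else and foot_plate above 50 N).
It fails at once if the masking tape or the spanner is moved by more than 30 mm (distance of any of masking_tape, spanner from where it was at the start of the episode above 0.03 m).
It also fails if it takes over 67 s, if anything falls off the work surface, if the arm or the gripper's body presses on something with over 40 N, if the wrist force passes 120 N, or if a joint passes its speed limit or range.

### The arm

A 6-joint arm with a two-finger parallel gripper is mounted at the origin on a cart in front of the work surface, level with it; the furniture and walls round the work are solid. World frame = base frame: x ahead of the robot, y to its left, z up, the work surface at z = 0. Lengths are in mm, angles in rad, forces in N, time in s.
With the tool pointing down it reaches from about 400 to 925 mm from the base axis. Payload 3.4 kg.
Tool frame: the origin (TCP) lies on the centre line of the jaws, within the pads' length; the fingertips stand 22 mm ahead of it and the grasp point (between the pads) lies 3 mm ahead of it (ctrl.nose_length is the distance from the TCP to the fingertips, in mm); z points along the fingers, y is the line along which they close (so a half turn about z gives the same grasp; the last joint's range is limited). The gripper opens to 85 mm and grips with 20 to 120 N. Pads are 22 mm wide; open, the fingers measure 114 mm over their backs; the gripper's body (76 mm by 85 mm) begins 54 mm behind the grasp point. The pads swing forward as they close: fully open they stand 13 mm farther back than shut.
Start: joints at [-0.073, 0.307, 1.506, -0, 1.328, -0.073], TCP at [575.005, -0.025, 253.305] pointing down, gripper open.
Joint ranges: [-3.12, 3.12], [-1.05, 2.28], [0.14, 2.33], [-1.42, 4.57], [0.1, 2.73], [-2.68, 2.68]. Speed limits (rad/s): [2.57, 2.57, 3.14, 3.14, 3.14, 3.14].

### API

Orientations are given as a 3x3 rotation matrix whose columns are the frame's x, y, z axes.
In Python, from bench import ctrl gives the robot as it stands.
- The arm moves only by the tool send_rows, never from a script. Its arguments are lists of equal length, an entry for each row: "offset": the shift along the tool's x, y, z in cm, a list of three; "spin": the turn about the tool's z in rad. A call has exactly 5 rows; each row shifts and turns the commanded pose from where the row before left it, along the tool's axes as they then stand; what a row does not reach is not made up. A row lasts 1/12 s, in which the tool goes at most 41.7 mm and 7.16 degrees, less where a joint would pass 70% of its speed; a pose out of reach is approached as far as the arm can. A call is refused whole if a number of a shift passes 4.17 or a number of a turn 0.125, either way. A call with a gripper value outside its range is refused whole. "jaw" is the closure, from 0 (fully open) to 1 (shut), set as the call begins (left out, the last holds). The fingers move at their own pace and stop on an object; "force" is the grip in N (left out, the last holds). Time passes only in rows, so rows that do not move let the fingers close, or fill a call up. It gives the time, the measured TCP pose, the force, the opening and the grip force at its end, in the units of the state.
- ctrl.sense(): the state, without advancing time (a new reading comes with each control period).
- ctrl.get_image(name): name is "scene" or "side" or "wrist"; returns a dict with "pixels" (400x640x3 uint8, red, green, blue), "z_map" (400x640 float32, mm along the optical axis (not along the pixel's ray), 0 where there is no reading), "fx", "fy", "cx", "cy" (pixels), "extrinsics" (4x4, takes a point from camera to world coordinates); the wrist camera has in their place "hand_eye" (4x4, takes a point from camera to tool coordinates, whose origin is the TCP and whose axes are the flange's). Camera axes: x right, y down, z forward; pixel columns grow to the right and rows downward; lengths in mm; the calibration is good to about 2 mm. A picture is of the moment at which its call begins: read the wrist's pose just before it.
- ctrl.finish_job(): hands the job in; it is judged then, once.
The state is a dict: "time_s": time; "qpos": joint angles; "joint_vel": joint speeds; "tau": joint torques, N m; "position": TCP position; "tcp_rot": TCP orientation; "ft_force": force on the tool from outside, world axes, zero at the start; "ft_torque": the same for the moment, N m; "gripper_width": finger opening in mm; "finger_force": force on a finger pad.
Only numpy, scipy, OpenCV 4.12 (cv2) and the standard library are available. Lean on these libraries where they do the work, as an engineer would, in place of code of your own. Each camera call takes 0.05 s, during which the arm holds its last target. There are 200 camera calls.

## Working session

There is one attempt and no reset: what is moved stays moved. The work goes in short steps, Python scripts to look and compute and a tool call to move; the robot and the scene stay as the last step left them, time stands still between calls to the robot, and variables do not carry over. Pictures are saved under pics/ and viewed, at most 10 in all, crops included, and the job is handed in when it is done.

Besides the shell and the picture viewer there is one more tool, called after ">>>" as name(argument=value, ...) on one line, values as JSON. send_rows: Moves the arm, as the interface text tells. Its arguments: {"type":"object","properties":{"offset":{"type":"array","items":{"type":"array","items":{"type":"number"}}},"spin":{"type":"array","items":{"type":"number"}},"jaw":{"type":"number"},"force":{"type":"number"}},"required":["offset","spin"]}

```bash
mkdir -p pics; ls; python3 - <<'E'
from bench import ctrl
import cv2,numpy as np,pickle
d={}
for n in("scene","side","wrist"):
    s=ctrl.sense(); im=ctrl.get_image(n); d[n]=im
    cv2.imwrite(f"pics/{n}0.png",im["pixels"][:,:,::-1]); print(n,im["fx"],im["cx"],im["cy"],np.round(im.get("extrinsics",im.get("hand_eye")),3).tolist())
print(s); pickle.dump((s,d),open("d0.pkl","wb"))
E
```

```text
pics
scene 372.8528750972331 327.26707067493055 195.8673720280832 [[-0.895, -0.329, 0.302, 172.253], [-0.446, 0.652, -0.613, 719.736], [0.005, -0.684, -0.73, 894.882], [0.0, 0.0, 0.0, 1.0]]
side 469.14811686335025 317.3880205538649 198.6128557875161 [[0.388, -0.741, 0.548, -82.769], [-0.922, -0.314, 0.228, -249.177], [0.003, -0.593, -0.805, 953.693], [0.0, 0.0, 0.0, 1.0]]
wrist 308.19815913687216 316.08022403232087 201.42992377826997 [[0.0, -0.947, -0.32, 83.15], [1.0, -0.0, 0.0, 0.177], [-0.0, -0.32, 0.947, -120.078], [0.0, 0.0, 0.0, 1.0]]
{'time_s': 0.1, 'qpos': array([-7.35013685e-02,  3.07498570e-01,  1.50754739e+00, -2.36397224e-05,
        1.32842855e+00, -7.35248942e-02]), 'joint_vel': array([ 0.00119661, -0.00157507, -0.0029177 , -0.00029802,  0.00177018,
        0.00054465]), 'tau': array([ 4.70438190e-04, -4.58528459e+01, -2.52607870e+01, -1.75910814e-04,
        5.54533050e-03,  5.92343241e-08]), 'position': array([5.74401504e+02, 1.07229157e-02, 2.52471168e+02]), 'tcp_rot': array([[-2.91124629e-05,  9.99998235e-01, -1.87846346e-03],
       [ 9.99999993e-01,  2.93291161e-05,  1.15307892e-04],
       [ 1.15362782e-04, -1.87846009e-03, -9.99998229e-01]]), 'ft_force': array([-0.26338062, -1.25296687,  0.2987516 ]), 'ft_torque': array([ 0.01397241, -0.00506039,  0.04355238]), 'finger_force': 0.0, 'gripper_width': 85.46762279398158}
```

View pics/scene0.png

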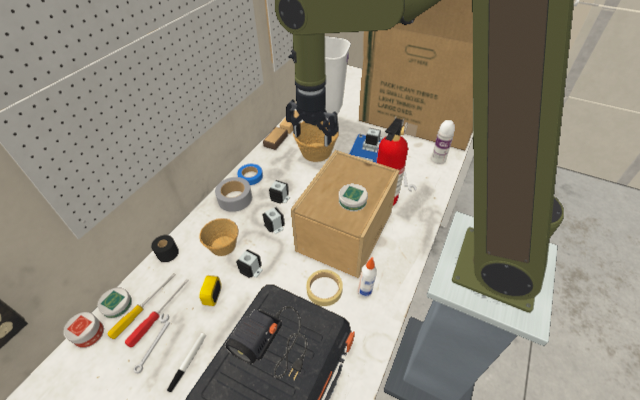

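View pics/side0.png

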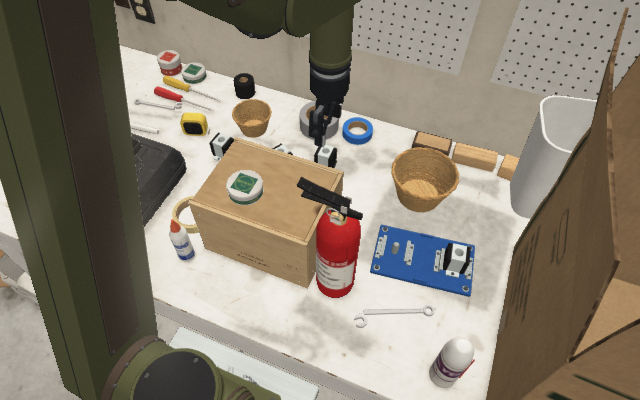

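The scene view shows the three mounts at about (279,190), (273,219) and (249,263). It also shows the small basket at (220,238), the large one at (316,145) and the tape at (324,287). In the side view, the blue plate is at (425,258) with its empty pin at about (396,247) and fitted mount at (456,262), the large basket is at (425,180) and the spanner at (395,313).

```bash
cat > h.py <<'E'
import numpy as np,cv2
def pose(s):
    T=np.eye(4);T[:3,:3]=s["tcp_rot"];T[:3,3]=s["position"];return T
def ext(im,s=None):
    return im["extrinsics"] if "extrinsics" in im else pose(s)@im["hand_eye"]
def cloud(im,s=None):
    z=im["z_map"].astype(float);v,u=np.mgrid[:z.shape[0],:z.shape[1]]
    P=np.stack([(u-im["cx"])/im["fx"]*z,(v-im["cy"])/im["fy"]*z,z],-1)
    E=ext(im,s);W=P@E[:3,:3].T+E[:3,3];W[z<=0]=np.nan;return W
def ray(im,px,h,s=None):
    E=ext(im,s);px=np.atleast_2d(px).astype(float)
    d=np.stack([(px[:,0]-im["cx"])/im["fx"],(px[:,1]-im["cy"])/im["fy"],np.ones(len(px))],-1)@E[:3,:3].T
    o=E[:3,3];return o+d*((h-o[2])/d[:,2])[:,None]
def proj(im,P,s=None):
    E=np.linalg.inv(ext(im,s));p=np.atleast_2d(P)@E[:3,:3].T+E[:3,3]
    return np.c_[im["fx"]*p[:,0]/p[:,2]+im["cx"],im["fy"]*p[:,1]/p[:,2]+im["cy"]]
E
python3 - <<'E'
import pickle;from h import *
s,d=pickle.load(open("d0.pkl","rb"))
A=d["scene"];B=d["side"];WA=cloud(A);WB=cloud(B)
def rep(n,W,box,zl,zh):
    u0,v0,u1,v1=box;R=W[v0:v1,u0:u1].reshape(-1,3);R=R[(R[:,2]>zl)&(R[:,2]<zh)]
    r=cv2.minAreaRect(R[:,:2].astype(np.float32));print(n,len(R),"med",np.round(np.median(R,0)),"rect",np.round(r[0]),np.round(r[1]),round(r[2],1),"min",np.round(R.min(0)),"max",np.round(R.max(0)))
rep("m1",WA,(262,172,296,208),45,70);rep("m2",WA,(256,203,290,236),45,70);rep("m3",WA,(230,245,266,280),45,70)
rep("basket A",WA,(285,120,345,165),80,105);rep("basket B",WB,(380,140,470,215),80,105)
rep("tape",WA,(300,265,350,310),15,35);rep("smallbasket",WA,(195,215,242,258),40,80)
rep("fittedB",WB,(440,238,475,280),55,80)
rep("crate",WB,(190,140,345,285),175,195)
rep("case",WA,(190,280,355,400),30,250)
hsv=cv2.cvtColor(B["pixels"],cv2.COLOR_RGB2HSV);m=cv2.inRange(hsv,(100,120,60),(125,255,255));m[:210]=0
c=max(cv2.findContours(m,0,2)[0],key=cv2.contourArea);P=ray(B,c[:,0,:],10);r=cv2.minAreaRect(P[:,:2].astype(np.float32));print("plate",r,cv2.boxPoints(r))
for n,W in("A",WA),("B",WB):
    print(n,"bench z",np.nanmedian(W[300:310,250:290,2]) if n=="A" else np.nanmedian(W[310:330,330:350,2]))
W=cloud(d["wrist"],s);print("wrist",np.round(np.nanmin(W,(0,1))),np.round(np.nanmax(W,(0,1))))
print(proj(d["wrist"],[[700,0,0],[700,-200,0]],s))
big=cv2.resize(B["pixels"][215:300,360:490],(780,510),interpolation=cv2.INTER_CUBIC);cv2.imwrite("pics/plate.png",big[:,:,::-1])
E
```

```text
m1 181 med [677.  51.  55.] rect [671.  75.] [ 48. 120.] 12.2 min [636.  19.  45.] max [699. 130.  63.]
m2 210 med [630. 156.  55.] rect [631. 152.] [48. 45.] 63.0 min [601. 123.  45.] max [658. 182.  62.]
m3 279 med [606. 315.  55.] rect [632. 310.] [50. 95.] 85.1 min [583. 288.  45.] max [678. 339.  62.]
basket A 197 med [ 663. -156.   92.] rect [ 679. -206.] [148. 156.] 53.7 min [ 597. -286.   80.] max [ 748. -129.   99.]
basket B 825 med [ 698. -212.   91.] rect [ 676. -211.] [160. 159.] 41.3 min [ 597. -290.   80.] max [ 758. -131.  101.]
tape 521 med [390. 272.  26.] rect [398. 265.] [ 95. 120.] 6.6 min [349. 203.  15.] max [444. 325.  34.]
smallbasket 513 med [740. 275.  56.] rect [705. 280.] [146. 107.] 9.1 min [625. 230.  40.] max [778. 336.  68.]
fittedB 406 med [ 505. -336.   64.] rect [ 507. -337.] [46. 49.] 7.2 min [ 483. -363.   55.] max [ 531. -310.   70.]
crate 8497 med [412.  61. 182.] rect [429.  39.] [339. 203.] 89.8 min [ 326. -130.  175.] max [530. 208. 195.]
case 12782 med [402. 501. 105.] rect [439. 458.] [376. 302.] 27.6 min [268. 248.  30.] max [663. 652. 192.]
plate ((497.4329833984375, -270.20172119140625), (133.02345275878906, 221.68643188476562), 7.607324600219727) [[ 416.8329  -169.1391 ]
 [ 446.18042 -388.8744 ]
 [ 578.0331  -371.26434]
 [ 548.68555 -151.52905]]
A bench z 104.56842785768453
B bench z 0.5752674363983488
wrist [-1008.  -977.  -903.] [903. 181. 323.]
[[418.2106589  168.63845879]
 [403.46355567 305.07797398]]
```

View pics/plate.png

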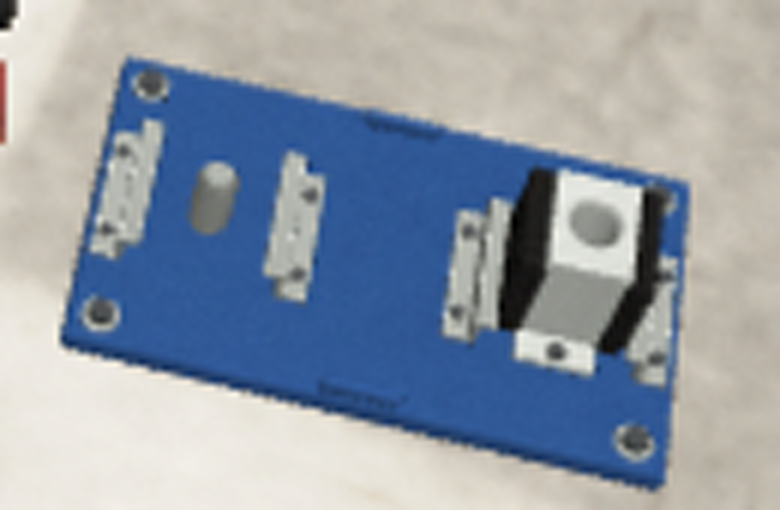

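View pics/wrist0.png

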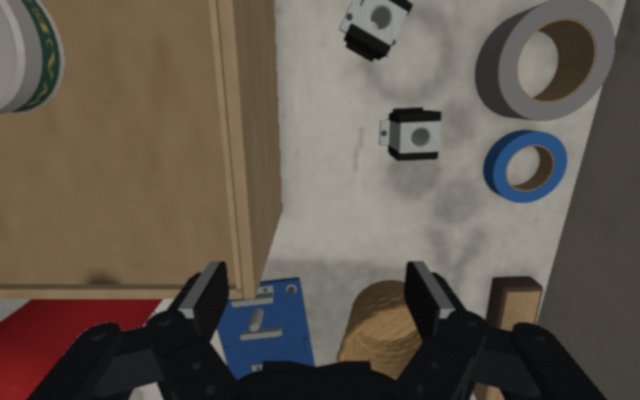

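The wrist view shows mount 1 at about (418,134) and mount 2 at about (378,20). The crop shows the plate with its empty pin at the left and the fitted mount at the right. Candidates in scene pixels:
- **Mounts:** three loose ones at (279,190), (273,219) and (249,263). The fourth, on the plate, is fixed.
- **Baskets:** the large one at (316,145), 160 mm across, is the one I want. The small one at (220,238) is not.
- **Rolls:** the cream tape at (324,287) is the bystander. The grey and blue rolls at (234,193) and (250,173) are not part of the job.

```bash
cat >> h.py <<'E'
def mounts(im,s=None,h=56,roi=None,bright=135,show=False):
    """bright, grey block tops at height h: centre, angle of long side (deg), size, depth height"""
    W=cloud(im,s);hsv=cv2.cvtColor(im["pixels"],cv2.COLOR_RGB2HSV)
    m=((np.abs(W[...,2]-h)<7)&(hsv[...,2]>60)&(hsv[...,1]<70)).astype(np.uint8)
    if roi: k=np.zeros_like(m);k[roi[1]:roi[3],roi[0]:roi[2]]=1;m&=k
    m=cv2.morphologyEx(m,cv2.MORPH_OPEN,np.ones((3,3)));out=[]
    for c in cv2.findContours(m,cv2.RETR_EXTERNAL,2)[0]:
        if cv2.contourArea(c)<60: continue
        P=ray(im,c[:,0,:],h,s)[:,:2];r=cv2.minAreaRect(P.astype(np.float32))
        (a,b),t=r[1],r[2]
        if a<b:a,b,t=b,a,t+90
        k=np.zeros_like(m);cv2.drawContours(k,[c],-1,1,-1)
        out.append((np.round(r[0],1),round(a,1),round(b,1),round((t+90)%180-90,1),round(float(np.nanmedian(W[...,2][k>0])),1),np.round(c[:,0].mean(0))))
    return out
E
python3 - <<'E'
import pickle;from h import *
from bench import ctrl; print(ctrl.nose_length)
s,d=pickle.load(open("d0.pkl","rb"))
for n in d:
    for o in mounts(d[n],s):
        if o[1]<80: print(n,o)
W=cloud(d["side"]);hsv=cv2.cvtColor(d["side"]["pixels"],cv2.COLOR_RGB2HSV)
R=W[(np.abs(W[...,2]-185)<6)&(W[...,0]<600)&(W[...,0]>200)&(hsv[...,0]>8)&(hsv[...,0]<25)];print("crate",np.percentile(R,[1,99],0).round())
hsv=cv2.cvtColor(d["side"]["pixels"],cv2.COLOR_RGB2HSV);m=cv2.inRange(hsv,(0,170,60),(6,255,255))|cv2.inRange(hsv,(174,170,60),(180,255,255));m[:200]=0;m[:,:310]=0
R=W[m>0];print("ext",np.nanpercentile(R,[2,50,98],0).round(),len(R))
R=W[175:220,295:365].reshape(-1,3);R=R[R[:,2]>260];print("handle",np.nanpercentile(R,[2,98],0).round() if len(R) else 0)
R=W[300:330,350:440].reshape(-1,3);R=R[R[:,2]>4];print("spanner",np.nanpercentile(R,[2,98],0).round())
E
```

```text
22.0
scene (array([899.8, 766.1]), 61.6, 13.9, -88.6, 55.6, array([ 15., 364.]))
scene (array([606.9, 312.6]), 44.4, 35.9, -2.3, 56.7, array([248., 259.]))
scene (array([630.3, 152.2]), 45.8, 37.7, -28.7, 56.3, array([273., 213.]))
scene (array([676.9,  43.1]), 45.1, 40.5, 3.3, 56.6, array([278., 185.]))
side (array([675.9,  45.7]), 45.2, 33.4, 2.4, 55.6, array([325., 151.]))
side (array([606.2, 312.7]), 44.3, 33.9, -3.5, 56.4, array([221., 139.]))
wrist (array([678.8,  45.1]), 41.6, 31.9, 2.5, 55.1, array([415., 137.]))
wrist (array([632.6, 151.1]), 40.7, 31.7, -27.0, 55.1, array([381.,  23.]))
crate [[ 265. -454.  179.]
 [ 527.  203.  189.]]
ext [[ 327. -145.   16.]
 [ 341. -115.  222.]
 [ 381.  -72.  249.]] 1972
handle [[ 345. -140.  280.]
 [ 380.  -30.  323.]]
spanner [[ 291. -324.    4.]
 [ 392. -175.   12.]]
```

>>> send_rows(offset=[[0.9,2.1,0],[0.9,2.1,0],[0.9,2.1,0],[0.9,2.1,0],[0.9,2.1,0]], spin=[0,0,0,0,0], jaw=0, force=20)

```text
time_s: 0.57
position: [680.6, 45.4, 252.8]
tcp_rot: [[0.0, 1.0, -0.001], [1.0, -0.0, -0.0], [-0.0, -0.001, -1.0]]
ft_force: [-0.2, 0.3, -1.4]
gripper_width: 85.2
finger_force: 0.0
```

>>> send_rows(offset=[[0,0,0.7],[0,0,0.7],[0,0,0.7],[0,0,0.7],[0,0,0.7]], spin=[0.102,0.102,0.102,0.102,0.102])

```text
time_s: 0.98
position: [679.8, 45.1, 217.3]
tcp_rot: [[0.492, 0.87, -0.001], [0.87, -0.492, -0.0], [-0.001, -0.001, -1.0]]
ft_force: [0.0, 0.0, -0.3]
gripper_width: 85.8
finger_force: 0.0
```

>>> send_rows(offset=[[0,0,0.7],[0,0,0.7],[0,0,0.7],[0,0,0.7],[0,0,0.7]], spin=[0.102,0.102,0.102,0.102,0.102])

```text
time_s: 1.4
position: [679.7, 45.0, 182.4]
tcp_rot: [[0.855, 0.519, -0.001], [0.519, -0.855, -0.0], [-0.001, -0.001, -1.0]]
ft_force: [0.5, -0.7, 0.4]
gripper_width: 85.8
finger_force: 0.0
```

>>> send_rows(offset=[[0,0,0.7],[0,0,0.7],[0,0,0.7],[0,0,0.7],[0,0,0.7]], spin=[0.102,0.102,0.102,0.102,0.102])

```text
time_s: 1.82
position: [679.7, 45.0, 147.4]
tcp_rot: [[0.999, 0.036, -0.001], [0.036, -0.999, -0.0], [-0.001, -0.0, -1.0]]
ft_force: [-0.8, -0.1, 0.8]
gripper_width: 85.4
finger_force: 0.0
```

```bash
cat >> h.py <<'E'
def snap(name):
    from bench import ctrl
    s=ctrl.sense();im=ctrl.get_image("wrist");cv2.imwrite(f"pics/{name}.png",im["pixels"][:,:,::-1]);return s,im
def hd(s): return np.degrees(np.arctan2(s["tcp_rot"][1,1],s["tcp_rot"][0,1]))
def rel(s,P): return (np.asarray(s["tcp_rot"]).T@(np.asarray(P,float)-s["position"])).round(1)
E
python3 - <<'E'
from h import *
s,im=snap("w1")
for o in mounts(im,s): print(o)
print(s["position"].round(1),hd(s))
E
```

```text
(array([596.2, 290. ]), 19.4, 18.6, -16.1, 54.4, array([ 10., 302.]))
(array([634.7, 150.9]), 44.5, 31.0, -27.6, 54.9, array([177., 263.]))
(array([680.5,  45.2]), 40.9, 30.6, 2.0, 55.1, array([316., 212.]))
[679.7  45.  147.4] -87.94984717132766
```

View pics/w1.png

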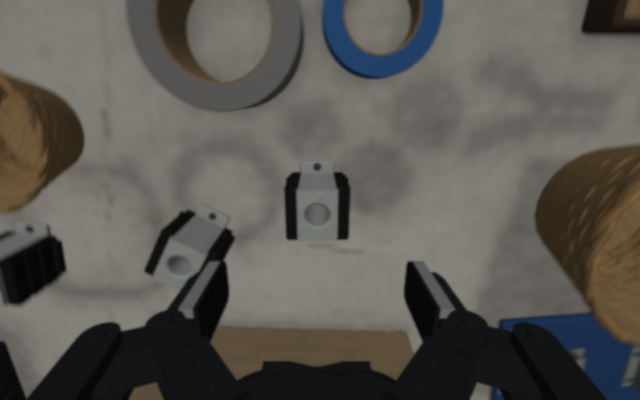

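Mount 1 is at (318,212), centred between the open fingers and aligned with them. I'll descend and squeeze.

>>> send_rows(offset=[[0,0,2.0],[0,0,2.0],[0,0,2.0],[0,0,2.0],[0,0,2.0]], spin=[0,0,0,0,0])

```text
time_s: 2.28
position: [679.9, 45.0, 47.4]
tcp_rot: [[0.999, 0.043, -0.0], [0.043, -0.999, -0.0], [-0.0, -0.0, -1.0]]
ft_force: [-0.2, -0.0, 0.1]
gripper_width: 85.5
finger_force: 0.0
```

>>> send_rows(offset=[[0,0,0],[0,0,0],[0,0,0],[0,0,0],[0,0,0]], spin=[0,0,0,0,0], jaw=1, force=20)

```text
time_s: 2.7
position: [681.2, 44.9, 50.0]
tcp_rot: [[0.999, 0.041, 0.003], [0.041, -0.999, -0.0], [0.003, 0.0, -1.0]]
ft_force: [0.2, -0.7, 1.0]
gripper_width: 46.7
finger_force: 22.1
```

>>> send_rows(offset=[[0,0,0],[0,0,0],[0,0,0],[0,0,0],[0,0,0]], spin=[0,0,0,0,0])

```text
time_s: 3.12
position: [681.1, 45.0, 49.9]
tcp_rot: [[0.999, 0.041, 0.003], [0.041, -0.999, -0.0], [0.003, 0.0, -1.0]]
ft_force: [-0.7, 0.1, 6.2]
gripper_width: 46.5
finger_force: 23.2
```

>>> send_rows(offset=[[0,0,0],[0,0,0],[0,0,0],[0,0,0],[0,0,0]], spin=[0,0,0,0,0])

```text
time_s: 3.53
position: [681.1, 45.0, 49.9]
tcp_rot: [[0.999, 0.041, 0.003], [0.041, -0.999, -0.0], [0.003, 0.0, -1.0]]
ft_force: [0.7, -0.3, 4.8]
gripper_width: 46.4
finger_force: 23.2
```

At 23 N mount 1 stops at 46.4 mm, whereas a springy one would go down to about 39, so it is hard. I'll lift it and take it to the large basket.

>>> send_rows(offset=[[0,0,-2.4],[0,0,-2.4],[0,0,-2.4],[0,0,-2.4],[0,0,-2.4]], spin=[0,0,0,0,0])

```text
time_s: 3.95
position: [679.1, 45.1, 168.6]
tcp_rot: [[0.999, 0.041, -0.002], [0.041, -0.999, 0.0], [-0.002, -0.0, -1.0]]
ft_force: [0.4, 0.0, -2.3]
gripper_width: 46.4
finger_force: 22.4
```

>>> send_rows(offset=[[-0.15,2.7,0],[-0.15,2.7,0],[-0.15,2.7,0],[-0.15,2.7,0],[-0.15,2.7,0]], spin=[0,0,0,0,0])

```text
time_s: 4.37
position: [677.1, -91.0, 167.7]
tcp_rot: [[0.999, 0.041, -0.002], [0.041, -0.999, 0.0], [-0.002, -0.001, -1.0]]
ft_force: [0.8, -0.2, -2.5]
gripper_width: 46.5
finger_force: 22.4
```

>>> send_rows(offset=[[-0.15,2.8,0],[-0.15,2.8,0],[-0.15,2.8,0],[-0.15,2.8,0],[-0.15,2.8,0]], spin=[0,0,0,0,0])

```text
time_s: 4.78
position: [675.3, -231.3, 167.4]
tcp_rot: [[0.999, 0.041, -0.002], [0.041, -0.999, 0.001], [-0.002, -0.001, -1.0]]
ft_force: [-0.2, 0.3, -3.0]
gripper_width: 46.7
finger_force: 22.4
```

>>> send_rows(offset=[[0,0,0.7],[0,0,0.7],[0,0,0.7],[0,0,0.7],[0,0,0.7]], spin=[0,0,0,0,0])

```text
time_s: 5.2
position: [675.8, -228.9, 132.0]
tcp_rot: [[0.999, 0.042, -0.001], [0.042, -0.999, 0.001], [-0.001, -0.001, -1.0]]
ft_force: [-0.0, -0.7, -2.2]
gripper_width: 46.2
finger_force: 22.4
```

```bash
python3 - <<'E'
from h import *
from bench import ctrl
s,im=snap("w2"); W=cloud(im,s)
R=W[np.abs(W[...,2]-90)<10];R=R[(abs(R[:,0]-677)<100)&(abs(R[:,1]+210)<100)]
print(s["position"].round(1),len(R),R.min(0).round(),R.max(0).round())
v,u=[200,290],[316,316];print(W[v,u].round())
sd=ctrl.get_image("side");cv2.imwrite("pics/s2.png",sd["pixels"][100:300,320:520,::-1])
E
```

```text
[ 675.8 -228.9  132. ] 14614 [ 597. -292.   80.] [ 759. -131.  100.]
[[ 704. -227.   88.]
 [ 665. -228.  117.]]
```

View pics/w2.png

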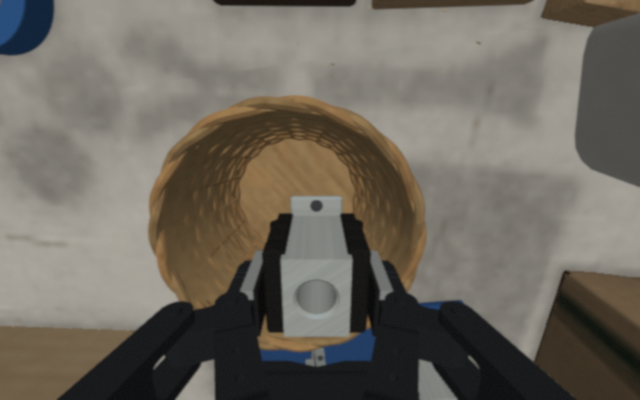

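The held mount (bore at (317,295)) is inside the rim of the large basket, which has its centre at about (678,-211). I'll release it and go to mount 2.

>>> send_rows(offset=[[0,0,0],[0,0,0],[0,0,0],[0,0,0],[0,0,0]], spin=[0,0,0,0,0], jaw=0)

```text
time_s: 5.72
position: [676.7, -230.5, 134.2]
tcp_rot: [[0.999, 0.041, 0.002], [0.041, -0.999, -0.001], [0.002, 0.001, -1.0]]
ft_force: [1.0, -0.2, 0.7]
gripper_width: 85.5
finger_force: 0.0
```

>>> send_rows(offset=[[0,0,-1.0],[0,0,-1.0],[0,0,-1.0],[0,0,-1.0],[0,0,-1.0]], spin=[0,0,0,0,0])

```text
time_s: 6.13
position: [676.6, -230.6, 185.2]
tcp_rot: [[0.999, 0.041, 0.002], [0.041, -0.999, -0.001], [0.001, 0.001, -1.0]]
ft_force: [0.7, -0.0, 0.2]
gripper_width: 85.3
finger_force: 0.0
```

```bash
python3 - <<'E'
from h import *
s,im=snap("w3"); W=cloud(im,s)
for o in mounts(im,s,h=68): print("fitted?",o)
hsv=cv2.cvtColor(im["pixels"],cv2.COLOR_RGB2HSV)
g=(hsv[...,1]<60)&(np.hypot(W[...,0]-678,W[...,1]+211)<70)&(W[...,2]<110)
print(g.sum(),np.nanmedian(W[g],0).round(),np.nanpercentile(W[g],[2,98],0).round(),s["position"].round(1),hd(s))
print("to m2",rel(s,[633.5,151,150]))
E
```

```text
fitted? (array([ 521.3, -326.3]), 26.9, 15.5, 7.3, 65.1, array([408., 356.]))
fitted? (array([ 767.1, -426.3]), 123.7, 21.5, 11.4, 68.3, array([588.,  81.]))
3375 [ 694. -225.   56.] [[ 667. -247.    7.]
 [ 715. -204.   61.]] [ 676.6 -230.6  185.2] -87.66626085670626
to m2 [ -27.6 -383.1   34.9]
```

View pics/w3.png

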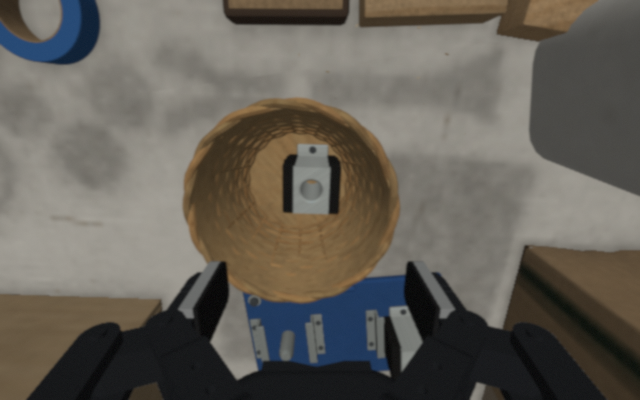

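Mount 1 stands in the basket at (312,190). Next is mount 2.

>>> send_rows(offset=[[-0.28,-3.8,0],[-0.28,-3.8,0],[-0.28,-3.8,0],[-0.28,-3.8,0],[-0.28,-3.8,0]], spin=[0,0,0,0,0])

```text
time_s: 6.6
position: [654.2, -39.8, 183.9]
tcp_rot: [[0.999, 0.04, 0.001], [0.04, -0.999, -0.0], [0.001, 0.0, -1.0]]
ft_force: [0.0, -0.2, 1.0]
gripper_width: 85.3
finger_force: 0.0
```

>>> send_rows(offset=[[-0.28,-3.8,0],[-0.28,-3.8,0],[-0.28,-3.8,0],[-0.28,-3.8,0],[-0.28,-3.8,0]], spin=[0,0,0,0,0])

```text
time_s: 7.02
position: [632.5, 149.9, 184.0]
tcp_rot: [[0.999, 0.041, 0.001], [0.041, -0.999, 0.0], [0.001, -0.0, -1.0]]
ft_force: [-0.0, 0.4, -0.2]
gripper_width: 85.2
finger_force: 0.0
```

>>> send_rows(offset=[[0,0,0.8],[0,0,0.8],[0,0,0.8],[0,0,0.8],[0,0,0.8]], spin=[0.103,0.103,0.103,0.103,0.103])

```text
time_s: 7.43
position: [632.9, 148.5, 143.6]
tcp_rot: [[0.888, -0.461, 0.001], [-0.461, -0.888, 0.0], [0.001, -0.0, -1.0]]
ft_force: [-0.2, -0.1, 0.4]
gripper_width: 85.6
finger_force: 0.0
```

```bash
python3 - <<'E'
from h import *
s,im=snap("w4")
for o in mounts(im,s): print(o, rel(s,[*o[0],46]))
print(s["position"].round(1),hd(s))
E
```

```text
(array([622.8, 309.5]), 32.3, 19.7, 83.4, 55.1, array([144., 310.])) [ -83.2 -138.2   97.6]
(array([633. , 151.3]), 41.7, 30.6, -26.3, 55.1, array([313., 217.])) [-1.3 -2.4 97.6]
[632.9 148.5 143.6] -117.42419652038345
```

>>> send_rows(offset=[[-0.03,-0.05,1.9],[-0.03,-0.05,1.9],[-0.03,-0.05,1.9],[-0.02,-0.05,1.9],[-0.02,-0.04,1.9]], spin=[0,0,0,0,0])

```text
time_s: 7.9
position: [633.2, 150.9, 48.3]
tcp_rot: [[0.891, -0.455, 0.001], [-0.455, -0.891, 0.0], [0.001, -0.001, -1.0]]
ft_force: [0.2, -0.3, -0.5]
gripper_width: 85.7
finger_force: 0.0
```

>>> send_rows(offset=[[0,0,0],[0,0,0],[0,0,0],[0,0,0],[0,0,0]], spin=[0,0,0,0,0], jaw=1, force=20)

```text
time_s: 8.32
position: [633.8, 150.7, 51.0]
tcp_rot: [[0.89, -0.456, 0.003], [-0.456, -0.89, -0.0], [0.003, -0.001, -1.0]]
ft_force: [-1.8, -1.9, 5.1]
gripper_width: 38.1
finger_force: 21.8
```

>>> send_rows(offset=[[0,0,0],[0,0,0],[0,0,0],[0,0,0],[0,0,0]], spin=[0,0,0,0,0])

```text
time_s: 8.73
position: [633.8, 150.6, 51.0]
tcp_rot: [[0.89, -0.456, 0.003], [-0.456, -0.89, -0.0], [0.003, -0.001, -1.0]]
ft_force: [-0.8, -1.3, 6.4]
gripper_width: 37.9
finger_force: 22.0
```

Mount 2 narrows to 38 mm at 22 N, so it is the springy one. I'll keep it squeezed, lift it and carry it round the crate towards the plate.

>>> send_rows(offset=[[0,0,-2.6],[0,0,-2.6],[0,0,-2.6],[0,0,-2.6],[0,0,-2.6]], spin=[0,0,0,0,0])

```text
time_s: 9.15
position: [632.7, 150.9, 180.6]
tcp_rot: [[0.89, -0.456, 0.001], [-0.456, -0.89, 0.0], [0.001, -0.001, -1.0]]
ft_force: [0.2, 0.4, -2.9]
gripper_width: 37.3
finger_force: 21.6
```

>>> send_rows(offset=[[1.4,2.6,0],[1.4,2.6,0],[1.4,2.6,0],[1.4,2.6,0],[1.4,2.6,0]], spin=[0,0,0,0,0])

```text
time_s: 9.57
position: [635.7, 2.2, 179.6]
tcp_rot: [[0.89, -0.456, 0.002], [-0.456, -0.89, -0.0], [0.002, -0.001, -1.0]]
ft_force: [0.7, 0.3, -2.1]
gripper_width: 37.1
finger_force: 21.6
```

>>> send_rows(offset=[[1.4,2.6,0],[1.4,2.6,0],[1.4,2.6,0],[1.4,2.6,0],[1.4,2.6,0]], spin=[0,0,0,0,0])

```text
time_s: 9.98
position: [638.6, -145.8, 179.5]
tcp_rot: [[0.89, -0.456, 0.002], [-0.456, -0.89, -0.0], [0.002, -0.0, -1.0]]
ft_force: [-0.2, 1.7, -1.3]
gripper_width: 37.8
finger_force: 21.6
```

>>> send_rows(offset=[[0,0,0],[0,0,0],[0,0,0],[0,0,0],[0,0,0]], spin=[-0.122,-0.122,-0.122,-0.122,-0.122])

```text
time_s: 10.4
position: [638.6, -144.6, 179.3]
tcp_rot: [[0.99, 0.141, 0.001], [0.141, -0.99, -0.0], [0.001, 0.0, -1.0]]
ft_force: [-0.0, -0.6, -1.3]
gripper_width: 37.6
finger_force: 21.6
```

```bash
python3 - <<'E'
from h import *
from bench import ctrl
s=ctrl.sense();print(s["position"].round(1),hd(s),s["qpos"].round(4),s["gripper_width"],s["finger_force"])
print(rel(s,[505,-295,190]))
a=np.array([.30749857,1.50754739]);b=s["qpos"][1:3]
f=lambda q:[[np.sin(q[0]),np.sin(q[0]+q[1]),0],[np.cos(q[0]),np.cos(q[0]+q[1]),1]]
p=s["position"];print(np.linalg.solve(np.array(f(a)+f(b))[[0,2,1]] if 0 else np.array(f(a)+[f(b)[0]]),[574.4,252.47,np.hypot(*p[:2])]), "check z",p[2])
E
```

```text
[ 638.6 -144.6  179.3] -81.8781469266503 [-2.8730e-01  4.7340e-01  1.4296e+00  2.0000e-04  1.2373e+00  1.1416e+00] 37.59662961454607 21.63703054189682
[-153.5  130.   -10.8]
[ 591.20963278  407.55185849 -212.45058793] check z 179.34586041935773
```

>>> send_rows(offset=[[-1.5,1.3,-0.1],[-1.5,1.3,-0.1],[-1.5,1.3,-0.1],[-1.5,1.3,-0.1],[-1.5,1.3,-0.1]], spin=[0,0,0,0,0])

```text
time_s: 10.82
position: [572.6, -219.5, 184.4]
tcp_rot: [[0.991, 0.136, 0.001], [0.136, -0.991, -0.001], [0.001, 0.001, -1.0]]
ft_force: [-0.2, -0.1, -0.8]
gripper_width: 37.8
finger_force: 21.6
```

>>> send_rows(offset=[[-1.5,1.3,-0.1],[-1.5,1.3,-0.1],[-1.5,1.3,-0.1],[-1.5,1.3,-0.1],[-1.5,1.3,-0.1]], spin=[0,0,0,0,0])

```text
time_s: 11.23
position: [507.0, -294.2, 189.5]
tcp_rot: [[0.991, 0.136, 0.002], [0.136, -0.991, -0.001], [0.001, 0.001, -1.0]]
ft_force: [-0.5, -0.2, -2.0]
gripper_width: 37.1
finger_force: 21.6
```

```bash
python3 - <<'E'
from h import *;import pickle
s,im=snap("w5");pickle.dump((s,im),open("w5.pkl","wb"));print(s["position"].round(1),hd(s))
print(proj(im,[[488.6,-203.8,42],[488.6,-203.8,10]],s).round())
E
```

```text
[ 507.  -294.2  189.5] -82.19612728877219
[[216. 200.]
 [226. 190.]]
```

View pics/w5.png

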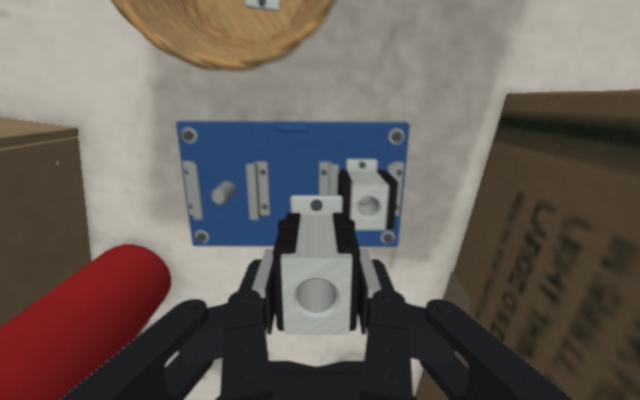

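The empty pin is at about (220,193) between its two rails. The held mount's bore is at (317,295) and the fitted mount at (368,205). Now I'll measure the plate, the pin and the held bore with this same camera.

```bash
python3 - <<'E'
from h import *;import pickle
s,im=pickle.load(open("w5.pkl","rb"));W=cloud(im,s)
hsv=cv2.cvtColor(im["pixels"],cv2.COLOR_RGB2HSV)
m=cv2.inRange(hsv,(100,120,40),(125,255,255));m[:100]=0
cs=[c for c in cv2.findContours(m,0,2)[0] if cv2.contourArea(c)>300];c=np.vstack(cs)
P=ray(im,c[:,0],10,s);r=cv2.minAreaRect(P[:,:2].astype(np.float32));print("plate",np.round(r[0],1),np.round(r[1],1),round(r[2],2))
a=np.radians(r[2] if r[2]<45 else r[2]-90);C=np.array(r[0]);pin=C+67*np.array([-np.sin(a),np.cos(a)]);print("pin from plate",pin.round(1),"blue depth z",np.nanmedian(W[...,2][m>0]).round(1))
g=np.zeros_like(m);g[175:212,206:242]=1;g=(g>0)&(m==0);n,l,st,ce=cv2.connectedComponentsWithStats(g.astype(np.uint8))
for i in range(1,n):
    if st[i,4]>40: k=l==i;print("pin blob",st[i],ce[i].round(1),"z",np.nanpercentile(W[...,2][k],[5,95]).round(1));K=k
# pin: top blob = pts z>37
t=K&(np.abs(W[...,2]-41)<4);v,u=np.nonzero(t);q=ray(im,[[u.mean(),v.mean()]],42,s)[0];print("top",len(u),u.mean().round(1),v.mean().round(1),q.round(1),np.nanmedian(W[t],0).round(1))
# rails
for (x0,x1) in((180,206),(242,274)):
    k=np.zeros_like(m);k[140:235,x0:x1]=1;k=(k>0)&(np.abs(W[...,2]-25)<5)&(hsv[...,1]<80);R=W[k];print("rail",k.sum(),np.round(cv2.minAreaRect(R[:,:2].astype(np.float32)),1) if 0 else cv2.minAreaRect(R[:,:2].astype(np.float32)),np.median(R[:,2]).round(1))
# held top
g=cv2.cvtColor(im["pixels"],cv2.COLOR_RGB2GRAY)
zc=W[320:330,290:345,2];print("held top z",np.nanmedian(zc).round(1),"=> tool z",rel(s,[507,-294,np.nanmedian(zc)]))
crop=g[255:330,282:352];k=(crop<np.median(crop)-18).astype(np.uint8);k=cv2.morphologyEx(k,cv2.MORPH_OPEN,np.ones((3,3)))
for cc in cv2.findContours(k,0,2)[0]:
    if cv2.contourArea(cc)>250: print("bore ell",cv2.fitEllipse(cc),cv2.boundingRect(cc))
hh=(g>140)
for row in (262,270,325): print(row,g[row,265:370:3])
print(g[250:340:3,317],g[250:340:3,300])
E
```

```text
plate [ 501.2 -271.9] [127.3 218.4] 7.75
pin from plate [ 492.2 -205.5] blue depth z 9.5
pin blob [210 180  26  26 458] [222.6 192.3] z [ 9.2 41.9]
top 203 218.6 195.4 [ 493.4 -206.1   42. ] [ 493.  -205.7   40.5]
rail 532 ((488.2449035644531, -177.50750732421875), (55.78708267211914, 9.414549827575684), 7.5952229499816895) 24.8
rail 539 ((495.5384826660156, -232.16148376464844), (55.6877326965332, 8.944971084594727), 7.490527153015137) 24.8
held top z 193.9 => tool z [ 0.  -0.2 -4.4]
bore ell ((33.89118957519531, 38.4513053894043), (29.459300994873047, 44.76760482788086), 90.62068176269531) (12, 23, 45, 32)
262 [128 128 102  27  26  84 163 166 163 164 166 163 163 165 167 167 168 167
 168 170 169 165 162 162 161 161 162 164 164  85  26  26  98 128 128]
270 [128 118  35  22  28  72 163 163 163 166 167 167 167 168 169 170 168 164
 163 162 161 161 163 164 166 165 163 161 164  78  26  22  35 118 128]
325 [ 23  31  51 164  66  27  98 158 159 162 163 161 163 162 163 165 165 163
 161 161 163 162 161 161 160 160 162 160 109  28  53 157  50  30  23]
[147 149 151 166 169 169 168 163 162 147 141 144 144 145 144 144 145 144
 144 144 145 175 180 164 166 162 162 162 166 176] [146 146 148 164 162 165 166 167 168 170 163 133 115 115 116 118 119 122
 135 165 172 165 161 159 162 164 162 165 170 181]
```

```bash
python3 - <<'E'
from h import *;import pickle
s,im=pickle.load(open("w5.pkl","rb"));g=cv2.cvtColor(im["pixels"],cv2.COLOR_RGB2GRAY).astype(int)
I=dict(position=np.zeros(3),tcp_rot=np.eye(3))
print("col290",list(zip(range(248,264),g[248:264,290],g[248:264,340])))
print("col290b",list(zip(range(326,342),g[326:342,290],g[326:342,330])))
print("row262",g[262,276:286],g[262,346:358],"row322",g[322,278:288],g[322,344:354])
print("bore col317",g[270:320,317],"row294",g[294,286:348])
for px in[(317,256),(317,335),(281,262),(351.5,262),(317,276),(317,311),(317,318),(294,295),(339,295)]:print(px,ray(im,[px],-4.7,I)[0].round(2))
E
```

```text
col290 [(248, np.int64(28), np.int64(24)), (249, np.int64(27), np.int64(24)), (250, np.int64(29), np.int64(27)), (251, np.int64(32), np.int64(31)), (252, np.int64(43), np.int64(51)), (253, np.int64(82), np.int64(92)), (254, np.int64(122), np.int64(128)), (255, np.int64(142), np.int64(143)), (256, np.int64(146), np.int64(146)), (257, np.int64(151), np.int64(149)), (258, np.int64(159), np.int64(155)), (259, np.int64(164), np.int64(159)), (260, np.int64(165), np.int64(161)), (261, np.int64(164), np.int64(162)), (262, np.int64(163), np.int64(161)), (263, np.int64(164), np.int64(160))]
col290b [(326, np.int64(162), np.int64(161)), (327, np.int64(162), np.int64(162)), (328, np.int64(162), np.int64(160)), (329, np.int64(163), np.int64(159)), (330, np.int64(161), np.int64(158)), (331, np.int64(163), np.int64(160)), (332, np.int64(163), np.int64(162)), (333, np.int64(163), np.int64(163)), (334, np.int64(170), np.int64(167)), (335, np.int64(180), np.int64(175)), (336, np.int64(183), np.int64(178)), (337, np.int64(185), np.int64(178)), (338, np.int64(185), np.int64(178)), (339, np.int64(184), n
[... 347 characters left out ...]
 144 145 144 144
 144 145 144 145 144 144 145 144 143 144 145 144 143 144 144 145 144 145
 145 144 144 145 145 148 160 175 183 184 180 175 167 164] row294 [162 160 160 160 161 161 159 151 139 131 122 109 106 111 117 122 124 128
 130 132 133 135 136 138 139 142 144 145 144 143 144 145 145 143 142 141
 139 137 137 134 132 128 126 122 119 114 108 103  98 100 111 123 133 144
 154 159 161 161 161 163 163 163]
(317, 256) [19.48 -0.43 -4.7 ]
(317, 335) [-21.52  -0.39  -4.7 ]
(281, 262) [ 16.64 -15.66  -4.7 ]
(351.5, 262) [16.63 14.16 -4.7 ]
(317, 276) [ 9.83 -0.42 -4.7 ]
(317, 311) [-8.21 -0.41 -4.7 ]
(317, 318) [-12.01  -0.4   -4.7 ]
(294, 295) [  0.23 -10.53  -4.7 ]
(339, 295) [ 0.22  9.27 -4.7 ]
```

The bore sits at tool (-1.15, -0.7) and the station at (492.1, -205.3). That puts the TCP target at (493.3, -205.8).

>>> send_rows(offset=[[-0.03,-1.8,0.8],[-0.03,-1.8,0.8],[-0.03,-1.8,0.8],[-0.03,-1.8,0.8],[-0.03,-1.8,0.8]], spin=[0,0,0,0,0])

```text
time_s: 11.7
position: [494.0, -203.9, 149.0]
tcp_rot: [[0.991, 0.135, 0.002], [0.135, -0.991, -0.001], [0.002, 0.001, -1.0]]
ft_force: [0.5, 1.2, -1.8]
gripper_width: 37.8
finger_force: 21.6
```

>>> send_rows(offset=[[0,0,0.9],[0,0,0.9],[0,0,0.9],[0,0,0.9],[0,0,0.9]], spin=[0,0,0,0,0])

```text
time_s: 12.12
position: [494.4, -205.4, 102.7]
tcp_rot: [[0.991, 0.135, 0.001], [0.135, -0.991, -0.001], [0.001, 0.001, -1.0]]
ft_force: [0.3, -0.9, -2.2]
gripper_width: 37.9
finger_force: 21.6
```

>>> send_rows(offset=[[0,0,0],[0,0,0],[0,0,0],[0,0,0],[0,0,0]], spin=[0,0,0,0,0])

```text
time_s: 12.53
position: [494.2, -204.8, 103.7]
tcp_rot: [[0.991, 0.135, 0.001], [0.135, -0.991, -0.0], [0.001, 0.001, -1.0]]
ft_force: [-0.2, -0.2, -1.9]
gripper_width: 37.5
finger_force: 21.6
```

```bash
python3 - <<'E'
from h import *;import pickle
s,im=snap("w6");pickle.dump((s,im),open("w6.pkl","wb"));print(s["position"].round(2),hd(s),rel(s,[493.3,-205.8,103]))
cv2.imwrite("pics/w6c.png",cv2.resize(im["pixels"][60:360,166:466,::-1],(600,600),interpolation=cv2.INTER_CUBIC))
E
```

```text
[ 494.23 -204.85  103.74] -82.22790520517665 [-1.   0.8  0.7]
```

View pics/w6c.png

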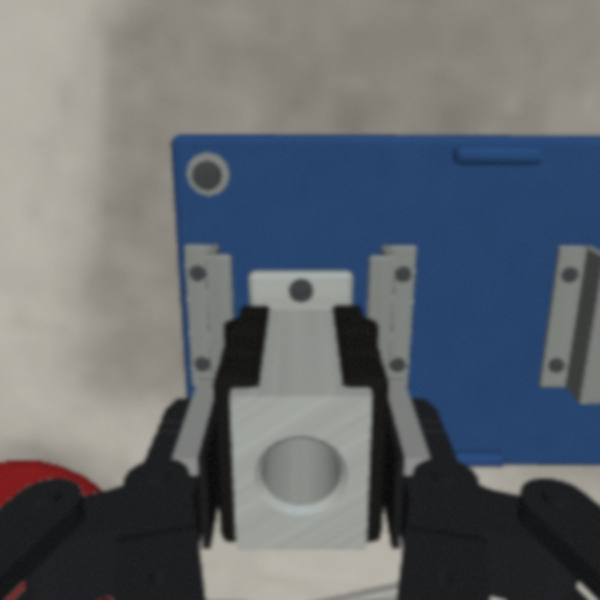

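The crop shows the rails symmetric about the mount. The rail screws are at crop x 198/403 and 202/398, and the foot hole is at 301. I'll check both axes with sub-pixel edges.

```bash
python3 - <<'E'
from h import *;import pickle
s,im=pickle.load(open("w6.pkl","rb"));g=cv2.GaussianBlur(cv2.cvtColor(im["pixels"],cv2.COLOR_RGB2GRAY),(3,3),0).astype(float)
r=im["pixels"][...,0].astype(float);W=cloud(im,s)
def edges(a,o,t=10):
    d=np.diff(a);return [(round(o+i+.5,1),int(d[i])) for i in range(1,len(d)-1) if abs(d[i])>t and abs(d[i])>=abs(d[i-1]) and abs(d[i])>abs(d[i+1])]
for v in(190,192,205,215): print("row",v,edges(r[v,250:385],250))
for u in(262,264,278,281,353,356,368,370): print("col",u,edges(r[165:210,u],165))
for u in(298,310,316,325,335): print("foot",u,edges(r[180:225,u],180,6))
print("foot rows",edges(r[200,270:360],270),edges(r[205,270:360],270))
# dark circles: foot hole, bore
for n,(y0,y1,x0,x1),t in(("hole",(197,213,306,328),110),("screwL1",(190,205,258,272),100),("screwR1",(190,205,360,375),100)):
    k=g[y0:y1,x0:x1]<t;v,u=np.nonzero(k);print(n,k.sum(),(x0+u.mean()).round(2),(y0+v.mean()).round(2))
print("bore row",edges(g[293,285:350],285,5),edges(g[297,285:350],285,5))
for u in(280,353):print("z",[ (v,W[v,u,2].round(1)) for v in range(184,200,3)])
E
```

```text
row 190 [(254.5, -34), (257.5, 30), (281.5, -29), (349.5, 26), (373.5, -29)]
row 192 [(254.5, -30), (257.5, 31), (281.5, -30), (350.5, 27), (373.5, -30)]
row 205 [(255.5, -36), (258.5, 32), (282.5, -26), (289.5, 35), (310.5, -33), (321.5, 34), (341.5, -34), (349.5, 27), (372.5, -30)]
row 215 [(256.5, -38), (259.5, 30), (282.5, -29), (299.5, 37), (332.5, -37), (348.5, 27), (372.5, -27)]
col 262 [(181.5, 32), (192.5, -19), (199.5, 17)]
col 264 [(181.5, 33), (192.5, -22), (200.5, 21)]
col 278 [(186.5, 33)]
col 281 [(186.5, 20)]
col 353 [(187.5, 31)]
col 356 [(187.5, 29)]
col 368 [(181.5, 33), (192.5, -22), (200.5, 24)]
col 370 [(181.5, 33), (193.5, -16), (199.5, 17)]
foot 298 [(194.5, 40), (212.5, -44), (219.5, 8)]
foot 310 [(194.5, 41), (201.5, -13), (203.5, -10), (208.5, 9)]
foot 316 [(194.5, 41), (199.5, -36), (210.5, 35)]
foot 325 [(194.5, 42)]
foot 335 [(194.5, 39), (212.5, -43)]
foot rows [(281.5, -27), (289.5, 38), (312.5, -20), (319.5, 21), (342.5, -35), (349.5, 27)] [(282.5, -26), (289.5, 35), (310.5, -33), (321.5, 34), (341.5, -34), (349.5, 27)]
hole 100 316.04 205.04
screwL1 77 262.48 196.74
screwR1 79 369.05 197.15
bore row [(295.5, -10), (331.5, -6), (336.5, 11), (338.5, 11)] [(295.5, -11), (336.5, 11), (339.5, 8)]
z [(184, np.float64(8.9)), (187, np.float64(23.4)), (190, np.float64(25.4)), (193, np.float64(24.3)), (196, np.float64(25.8)), (199, np.float64(25.7))]
z [(184, np.float64(9.4)), (187, np.float64(9.7)), (190, np.float64(24.9)), (193, np.float64(24.5)), (196, np.float64(25.5)), (199, np.float64(25.2))]
```

```bash
python3 - <<'E'
from h import *;import pickle
s,im=pickle.load(open("w6.pkl","rb"))
def tx(px,h): return rel(s,ray(im,[px],h,s)[0])
z=s["position"][2]
print("rail end",tx((315.7,187.0),25.5),"flange end z10",tx((315.7,181.5),10),"z12",tx((315.7,181.5),12.5))
print("foot end bottom",tx((315.7,194.5),z-51.3),"top",tx((315.7,194.5),z-46.3),"hole",tx((316,205),z-46.3))
print("screws",tx((262.5,196.74),25.5),tx((369,197.1),25.5))
for v in(258,334):print("block",tx((316,v),z+4.7))
E
```

```text
rail end [25.9 -1.  78.3] flange end z10 [25.6 -1.  93.8] z12 [26.2 -1.  91.3]
foot end bottom [29.1 -1.  51.3] top [30.6 -1.  46.3] hole [24.3 -0.8 46.3]
screws [ 19.1 -36.9  78.2] [18.8 35.  78.3]
block [18.5 -0.9 -4.7]
block [-20.9  -0.9  -4.7]
```

The mount lines up across the rails to about 0.2 mm, and along them it needs only about -0.4 mm. I'll lower it in small steps and watch the force.

>>> send_rows(offset=[[-0.04,0,0.2],[0,0,0.3],[0,0,0.3],[0,0,0.3],[0,0,0.3]], spin=[0,0,0,0,0])

```text
time_s: 13.0
position: [493.3, -204.5, 88.9]
tcp_rot: [[0.991, 0.135, -0.0], [0.135, -0.991, 0.0], [-0.0, -0.0, -1.0]]
ft_force: [0.4, 0.6, -2.0]
gripper_width: 37.9
finger_force: 21.6
```

>>> send_rows(offset=[[0,0,0.1],[0,0,0.1],[0,0,0.1],[0,0,0.1],[0,0,0.1]], spin=[0,0,0,0,0])

```text
time_s: 13.42
position: [493.5, -204.6, 84.3]
tcp_rot: [[0.991, 0.135, 0.0], [0.135, -0.991, -0.0], [0.0, 0.0, -1.0]]
ft_force: [-0.0, -0.4, -1.0]
gripper_width: 37.8
finger_force: 21.6
```

No side force, and the bore is already past the pin's taper. Continuing through the lips.

>>> send_rows(offset=[[0,0,0.15],[0,0,0.15],[0,0,0.15],[0,0,0.15],[0,0,0.15]], spin=[0,0,0,0,0])

```text
time_s: 13.83
position: [493.4, -204.6, 76.6]
tcp_rot: [[0.991, 0.135, -0.0], [0.135, -0.991, 0.0], [-0.0, -0.0, -1.0]]
ft_force: [0.4, 0.5, -2.4]
gripper_width: 37.7
finger_force: 21.6
```

>>> send_rows(offset=[[0,0,0.1],[0,0,0.1],[0,0,0.1],[0,0,0.1],[0,0,0.1]], spin=[0,0,0,0,0])

```text
time_s: 14.25
position: [493.5, -204.6, 71.7]
tcp_rot: [[0.991, 0.135, 0.0], [0.135, -0.991, -0.0], [0.0, 0.0, -1.0]]
ft_force: [-0.4, -1.1, -1.3]
gripper_width: 37.7
finger_force: 21.6
```

>>> send_rows(offset=[[0,0,0.1],[0,0,0.1],[0,0,0.1],[0,0,0.1],[0,0,0.1]], spin=[0,0,0,0,0])

```text
time_s: 14.67
position: [493.5, -204.6, 66.7]
tcp_rot: [[0.991, 0.135, 0.0], [0.135, -0.991, -0.0], [0.0, 0.0, -1.0]]
ft_force: [-0.7, 0.6, -2.7]
gripper_width: 37.9
finger_force: 21.6
```

>>> send_rows(offset=[[0,0,0.1],[0,0,0.1],[0,0,0.1],[0,0,0.05],[0,0,0.05]], spin=[0,0,0,0,0])

```text
time_s: 15.08
position: [493.4, -204.6, 62.7]
tcp_rot: [[0.991, 0.135, -0.0], [0.135, -0.991, 0.0], [-0.0, -0.0, -1.0]]
ft_force: [-0.3, 0.1, -1.2]
gripper_width: 37.9
finger_force: 21.6
```

Clear through the lips, with about 1.4 mm left to contact.

>>> send_rows(offset=[[0,0,0.03],[0,0,0.03],[0,0,0.03],[0,0,0.03],[0,0,0.03]], spin=[0,0,0,0,0])

```text
time_s: 15.5
position: [493.5, -204.6, 61.3]
tcp_rot: [[0.991, 0.135, 0.0], [0.135, -0.991, -0.0], [0.0, 0.0, -1.0]]
ft_force: [-0.9, -0.5, -2.3]
gripper_width: 37.3
finger_force: 21.6
```

>>> send_rows(offset=[[0,0,0.02],[0,0,0.02],[0,0,0.02],[0,0,0],[0,0,0]], spin=[0,0,0,0,0])

```text
time_s: 15.92
position: [493.4, -204.6, 61.0]
tcp_rot: [[0.991, 0.135, 0.0], [0.135, -0.991, -0.0], [0.0, 0.0, -1.0]]
ft_force: [-1.4, 0.5, 2.6]
gripper_width: 37.3
finger_force: 22.6
```

It touches at TCP z 61.0 mm, exactly the height worked out for home, with about 4 N. Release and rise.

>>> send_rows(offset=[[0,0,0],[0,0,0],[0,0,0],[0,0,0],[0,0,0]], spin=[0,0,0,0,0], jaw=0)

```text
time_s: 16.33
position: [493.6, -204.6, 60.7]
tcp_rot: [[0.991, 0.135, 0.0], [0.135, -0.991, -0.0], [0.0, 0.0, -1.0]]
ft_force: [0.6, 0.8, 0.1]
gripper_width: 85.3
finger_force: 0.0
```

>>> send_rows(offset=[[0,0,-0.5],[0,0,-1.5],[0,0,-2.5],[0,0,-2.5],[0,0,-2.5]], spin=[0,0,0,0,0])

```text
time_s: 16.75
position: [493.2, -204.4, 156.8]
tcp_rot: [[0.991, 0.135, -0.001], [0.135, -0.991, 0.0], [-0.001, -0.0, -1.0]]
ft_force: [-0.1, -1.5, 0.9]
gripper_width: 85.1
finger_force: 0.0
```

>>> send_rows(offset=[[0,0,-0.8],[0,0,-0.8],[0,0,-0.8],[0,0,-0.8],[0,0,-0.8]], spin=[0,0,0,0,0])

```text
time_s: 17.17
position: [492.8, -204.2, 195.4]
tcp_rot: [[0.991, 0.135, -0.002], [0.135, -0.991, 0.001], [-0.002, -0.001, -1.0]]
ft_force: [0.5, 0.2, 0.4]
gripper_width: 85.9
finger_force: 0.0
```

```bash
python3 - <<'E'
from h import *;from bench import ctrl
s,im=snap("w7");print(s["position"].round(1),hd(s))
for h in(66,):
    for o in mounts(im,s,h=h): print("wrist",o)
    sd=ctrl.get_image("side")
    for o in mounts(sd,h=h):
        if abs(o[0][0]-500)<60 and o[0][1]<-150: print("side",o)
print("to A",rel(s,[640,-145,185]),"to m3 from A",np.array([606.5,312.6])-[640,-145])
E
```

```text
[ 492.8 -204.2  195.4] -82.21821047460321
wrist (array([ 509.9, -336.6]), 41.4, 32.7, 7.8, 65.2, array([474., 194.]))
wrist (array([ 492.7, -204. ]), 41.3, 32.1, 7.8, 66.3, array([320., 201.]))
side (array([ 506.3, -336.4]), 44.1, 32.2, 12.2, 65.5, array([459., 253.]))
side (array([ 490.3, -203.4]), 44.0, 32.6, 8.1, 66.9, array([397., 239.]))
to A [153.9 -38.7  10.1] to m3 from A [-33.5 457.6]
```

```bash
python3 - <<'E'
from h import *;from bench import ctrl
for n in("wrist","side"):
    s=ctrl.sense();im=ctrl.get_image(n);W=cloud(im,s)
    for nm,c,a in(("fitted",(508.5,-336.5),7.7),("new",(491.5,-204),7.7)):
        t=np.radians(a);d=W[...,:2]-c;x=d[...,0]*np.cos(t)+d[...,1]*np.sin(t);y=-d[...,0]*np.sin(t)+d[...,1]*np.cos(t)
        k=(abs(x)<17)&(abs(y)<11)&(np.hypot(x,y)>11.5)&(W[...,2]>58)&(W[...,2]<74)
        A=np.c_[x[k],y[k],np.ones(k.sum())];f=np.linalg.lstsq(A,W[...,2][k],rcond=None)[0]
        print(n,nm,k.sum(),"med",np.median(W[...,2][k]).round(2),"fit",f.round(3),"plate z",np.nanmedian(W[...,2][(abs(x)<60)&(abs(x)>38)&(abs(y)<30)&(W[...,2]<20)]).round(2))
E
```

```text
wrist fitted 436 med 65.54 fit [ 2.0000e-03 -0.0000e+00  6.5578e+01] plate z 9.64
wrist new 440 med 66.67 fit [-1.0000e-03 -3.0000e-03  6.6684e+01] plate z 9.5
side fitted 60 med 66.25 fit [ 1.2000e-02 -1.9000e-02  6.6232e+01] plate z 10.44
side new 57 med 68.01 fit [-1.1000e-02  1.1000e-02  6.7986e+01] plate z 10.71
```

The new mount is level but stands about 1.1 mm proud of the fitted one, probably lifted as the pads swung back. I'll seat it with a light push from the closed fingertips.

>>> send_rows(offset=[[0,0.05,1.7],[0,0.05,1.7],[0,0,1.7],[0,0,1.7],[0,0,1.7]], spin=[0,0,0,0,0], jaw=1)

```text
time_s: 17.78
position: [493.0, -205.3, 109.2]
tcp_rot: [[0.991, 0.135, -0.001], [0.135, -0.991, 0.001], [-0.001, -0.001, -1.0]]
ft_force: [-0.1, 0.1, -0.9]
gripper_width: 25.9
finger_force: 0.0
```

>>> send_rows(offset=[[0,0,0.15],[0,0,0.15],[0,0,0.15],[0,0,0.15],[0,0,0.15]], spin=[0,0,0,0,0])

```text
time_s: 18.2
position: [494.3, -205.9, 104.0]
tcp_rot: [[0.991, 0.135, 0.002], [0.135, -0.991, -0.001], [0.002, 0.001, -1.0]]
ft_force: [1.2, 0.3, -0.5]
gripper_width: -0.0
finger_force: 0.0
```

>>> send_rows(offset=[[0,0,0.1],[0,0,0.1],[0,0,0.1],[0,0,0.1],[0,0,0.1]], spin=[0,0,0,0,0])

```text
time_s: 18.62
position: [493.6, -205.6, 98.3]
tcp_rot: [[0.991, 0.135, 0.0], [0.135, -0.991, -0.0], [0.0, 0.0, -1.0]]
ft_force: [0.1, -0.4, -0.5]
gripper_width: -0.1
finger_force: 0.0
```

>>> send_rows(offset=[[0,0,0.1],[0,0,0.1],[0,0,0.1],[0,0,0.1],[0,0,0.1]], spin=[0,0,0,0,0])

```text
time_s: 19.03
position: [493.6, -205.5, 93.0]
tcp_rot: [[0.991, 0.135, -0.0], [0.135, -0.991, 0.0], [-0.0, -0.0, -1.0]]
ft_force: [0.6, 0.5, 0.1]
gripper_width: 0.1
finger_force: 0.0
```

>>> send_rows(offset=[[0,0,0.07],[0,0,0.07],[0,0,0.07],[0,0,0.07],[0,0,0.07]], spin=[0,0,0,0,0])

```text
time_s: 19.45
position: [493.6, -205.6, 89.6]
tcp_rot: [[0.991, 0.135, 0.0], [0.135, -0.991, -0.0], [0.0, 0.0, -1.0]]
ft_force: [-0.4, 0.5, -0.5]
gripper_width: 0.2
finger_force: 0.0
```

>>> send_rows(offset=[[0,0,0.02],[0,0,0.02],[0,0,0.02],[0,0,0.02],[0,0,0.02]], spin=[0,0,0,0,0])

```text
time_s: 19.87
position: [493.7, -205.7, 88.9]
tcp_rot: [[0.991, 0.135, 0.0], [0.135, -0.991, -0.0], [0.0, 0.0, -1.0]]
ft_force: [-0.1, -0.3, 2.0]
gripper_width: -0.1
finger_force: 1.1
```

>>> send_rows(offset=[[0,0,0.02],[0,0,0.02],[0,0,0.02],[0,0,0.02],[0,0,0.02]], spin=[0,0,0,0,0])

```text
time_s: 20.28
position: [493.8, -205.7, 88.1]
tcp_rot: [[0.991, 0.135, 0.001], [0.135, -0.991, -0.0], [0.001, 0.0, -1.0]]
ft_force: [-0.3, -0.2, 7.1]
gripper_width: -0.2
finger_force: 3.4
```

>>> send_rows(offset=[[0,0,0.02],[0,0,0.02],[0,0,0.01],[0,0,0],[0,0,0]], spin=[0,0,0,0,0])

```text
time_s: 20.7
position: [493.7, -205.7, 88.0]
tcp_rot: [[0.991, 0.135, 0.001], [0.135, -0.991, -0.0], [0.001, 0.001, -1.0]]
ft_force: [-0.7, 0.2, 8.2]
gripper_width: -0.2
finger_force: 4.3
```

>>> send_rows(offset=[[0,0,-0.5],[0,0,-2],[0,0,-3],[0,0,-3],[0,0,-2]], spin=[0,0,0,0,0])

```text
time_s: 21.12
position: [494.0, -205.7, 194.3]
tcp_rot: [[0.991, 0.135, 0.001], [0.135, -0.991, -0.001], [0.001, 0.001, -1.0]]
ft_force: [-0.6, 0.1, 0.8]
gripper_width: 0.1
finger_force: 0.0
```

```bash
python3 - <<'E'
from h import *
s,im=snap("w8");W=cloud(im,s);print(s["position"].round(1))
for nm,c,a in(("fitted",(508.5,-336.5),7.7),("new",(491.5,-204),7.7)):
        t=np.radians(a);d=W[...,:2]-c;x=d[...,0]*np.cos(t)+d[...,1]*np.sin(t);y=-d[...,0]*np.sin(t)+d[...,1]*np.cos(t)
        k=(abs(x)<17)&(abs(y)<11)&(np.hypot(x,y)>11.5)&(W[...,2]>58)&(W[...,2]<74)
        print(nm,k.sum(),"med",np.median(W[...,2][k]).round(2))
print("to A",rel(s,[640,-145,190]))
E
```

```text
[ 494.  -205.7  194.3]
fitted 438 med 65.51
new 444 med 65.69
to A [152.9 -40.4   4.5]
```

Now seated level with the fitted mount, within 0.2 mm. On to mount 3.

>>> send_rows(offset=[[3.0,-0.8,0],[3.0,-0.8,0],[3.0,-0.8,0],[3.0,-0.8,0],[3.0,-0.8,0]], spin=[0,0,0,0,0], jaw=0)

```text
time_s: 21.58
position: [637.5, -144.8, 191.6]
tcp_rot: [[0.991, 0.135, -0.001], [0.135, -0.991, 0.0], [-0.001, -0.0, -1.0]]
ft_force: [-0.2, -0.7, -0.5]
gripper_width: 60.5
finger_force: 0.0
```

>>> send_rows(offset=[[0.2,-3.0,0],[0.2,-3.0,0],[0.2,-3.0,0],[0.2,-3.0,0],[0.2,-3.0,0]], spin=[0,0,0,0,0])

```text
time_s: 22.0
position: [625.6, 5.8, 191.3]
tcp_rot: [[0.991, 0.135, -0.002], [0.135, -0.991, 0.0], [-0.002, -0.0, -1.0]]
ft_force: [0.5, 0.9, 0.3]
gripper_width: 85.6
finger_force: 0.0
```

>>> send_rows(offset=[[0.2,-3.0,0],[0.2,-3.0,0],[0.2,-3.0,0],[0.2,-3.0,0],[0.2,-3.0,0]], spin=[0,0,0,0,0])

```text
time_s: 22.42
position: [615.1, 155.7, 191.5]
tcp_rot: [[0.991, 0.135, -0.001], [0.135, -0.991, -0.0], [-0.002, 0.0, -1.0]]
ft_force: [0.5, -0.1, 0.1]
gripper_width: 85.8
finger_force: 0.0
```

>>> send_rows(offset=[[0.2,-3.0,0],[0.2,-3.0,0],[0.2,-3.0,0],[0.2,-3.0,0],[0.2,-3.0,0]], spin=[0,0,0,0,0])

```text
time_s: 22.83
position: [604.7, 305.6, 191.4]
tcp_rot: [[0.991, 0.135, -0.002], [0.135, -0.991, -0.001], [-0.002, 0.0, -1.0]]
ft_force: [0.8, 0.1, 0.0]
gripper_width: 85.4
finger_force: 0.0
```

>>> send_rows(offset=[[0,0,0.8],[0,0,0.8],[0,0,0.8],[0,0,0.8],[0,0,0.8]], spin=[0.04,0.04,0.04,0.04,0.03])

```text
time_s: 23.25
position: [604.9, 304.4, 151.0]
tcp_rot: [[0.998, -0.056, -0.002], [-0.056, -0.998, -0.001], [-0.001, 0.001, -1.0]]
ft_force: [-0.5, 0.5, -0.2]
gripper_width: 85.8
finger_force: 0.0
```

```bash
python3 - <<'E'
from h import *
s,im=snap("w9")
for o in mounts(im,s): print(o, rel(s,[*o[0],50]))
print(s["position"].round(1),hd(s))
E
```

```text
(array([610.2, 311.9]), 41.8, 30.4, -4.9, 55.1, array([305., 198.])) [  5.   -7.9 101. ]
[604.9 304.4 151. ] -93.18636669624111
```

>>> send_rows(offset=[[0.2,-0.4,1.0],[0.2,-0.4,1.5],[0.05,0,2.5],[0,0,2.5],[0,0,2.6]], spin=[0.015,0.015,0,0,0])

```text
time_s: 23.72
position: [611.1, 312.5, 50.4]
tcp_rot: [[0.996, -0.084, 0.001], [-0.084, -0.996, 0.001], [0.001, -0.001, -1.0]]
ft_force: [-0.0, -0.6, -1.0]
gripper_width: 85.4
finger_force: 0.0
```

>>> send_rows(offset=[[0,0,0],[0,0,0],[0,0,0],[0,0,0],[0,0,0]], spin=[0,0,0,0,0], jaw=1, force=20)

```text
time_s: 24.13
position: [611.8, 312.5, 53.1]
tcp_rot: [[0.996, -0.084, 0.003], [-0.084, -0.996, 0.001], [0.003, -0.002, -1.0]]
ft_force: [-0.9, 0.6, -2.2]
gripper_width: 46.5
finger_force: 21.8
```

>>> send_rows(offset=[[0,0,0],[0,0,0],[0,0,0],[0,0,0],[0,0,0]], spin=[0,0,0,0,0])

```text
time_s: 24.55
position: [611.7, 312.5, 52.9]
tcp_rot: [[0.996, -0.084, 0.003], [-0.084, -0.996, 0.001], [0.003, -0.002, -1.0]]
ft_force: [-0.1, -0.1, 6.7]
gripper_width: 46.4
finger_force: 23.4
```

Mount 3 stops at 46.4 mm at 23 N, so it is hard. It goes to the basket, beside mount 1.

>>> send_rows(offset=[[0,0,-2.5],[0,0,-2.5],[0,0,-2.5],[0,0,-2.5],[0,0,-2.5]], spin=[0,0,0,0,0])

```text
time_s: 24.97
position: [609.8, 311.7, 176.7]
tcp_rot: [[0.996, -0.084, -0.002], [-0.084, -0.996, -0.001], [-0.002, 0.001, -1.0]]
ft_force: [0.6, 0.8, -2.0]
gripper_width: 46.3
finger_force: 21.8
```

>>> send_rows(offset=[[0.7,3.2,0],[0.7,3.2,0],[0.7,3.2,0],[0.7,3.2,0],[0.7,3.2,0]], spin=[0,0,0,0,0])

```text
time_s: 25.38
position: [631.3, 148.3, 175.8]
tcp_rot: [[0.997, -0.083, -0.001], [-0.083, -0.997, -0.0], [-0.001, 0.0, -1.0]]
ft_force: [0.1, 1.5, -2.1]
gripper_width: 46.4
finger_force: 21.9
```

>>> send_rows(offset=[[0.7,3.2,0],[0.7,3.2,0],[0.7,3.2,0],[0.7,3.2,0],[0.7,3.2,0]], spin=[0,0,0,0,0])

```text
time_s: 25.8
position: [652.7, -14.3, 175.7]
tcp_rot: [[0.996, -0.084, -0.001], [-0.084, -0.996, 0.0], [-0.001, -0.0, -1.0]]
ft_force: [1.2, -0.4, -1.3]
gripper_width: 46.3
finger_force: 21.9
```

>>> send_rows(offset=[[0.7,3.2,0],[0.7,3.2,0],[0.7,3.2,0],[0.7,3.2,0],[0.7,3.1,0]], spin=[0,0,0,0,0])

```text
time_s: 26.22
position: [674.3, -175.7, 175.6]
tcp_rot: [[0.996, -0.084, -0.001], [-0.084, -0.996, 0.001], [-0.001, -0.0, -1.0]]
ft_force: [0.7, 0.1, -2.3]
gripper_width: 46.3
finger_force: 21.9
```

```bash
python3 - <<'E'
from h import *
s,im=snap("w10");W=cloud(im,s);print(s["position"].round(1),rel(s,[676,-174,135]))
R=W[np.abs(W[...,2]-92)<5];R=R[(abs(R[:,0]-677)<95)&(abs(R[:,1]+210)<95)];print("rim",R.min(0).round(),R.max(0).round())
E
```

```text
[ 674.3 -175.7  175.6] [ 1.6 -1.8 40.6]
rim [ 606. -291.   87.] [ 759. -131.   95.]
```

>>> send_rows(offset=[[0,0,0.8],[0,0,0.8],[0,0,0.8],[0,0,0.7],[0,0,0.7]], spin=[0,0,0,0,0])

```text
time_s: 26.68
position: [674.2, -172.5, 136.8]
tcp_rot: [[0.997, -0.082, -0.002], [-0.082, -0.997, 0.001], [-0.002, -0.001, -1.0]]
ft_force: [-0.2, -0.1, -2.7]
gripper_width: 46.4
finger_force: 21.9
```

>>> send_rows(offset=[[0,0,0],[0,0,0],[0,0,0],[0,0,0],[0,0,0]], spin=[0,0,0,0,0], jaw=0)

```text
time_s: 27.1
position: [675.5, -174.2, 139.2]
tcp_rot: [[0.996, -0.084, 0.002], [-0.084, -0.996, -0.001], [0.002, 0.0, -1.0]]
ft_force: [0.2, 1.2, -0.4]
gripper_width: 85.3
finger_force: 0.0
```

>>> send_rows(offset=[[0,0,-1.5],[0,0,-1.5],[0,0,-1.5],[0,0,-1.5],[0,0,-1.5]], spin=[0,0,0,0,0])

```text
time_s: 27.52
position: [675.0, -174.3, 214.6]
tcp_rot: [[0.996, -0.084, 0.001], [-0.084, -0.996, -0.0], [0.001, 0.0, -1.0]]
ft_force: [0.5, 0.5, 0.4]
gripper_width: 85.5
finger_force: 0.0
```

```bash
python3 - <<'E'
from h import *;from bench import ctrl;import pickle
s,im=snap("w11");W=cloud(im,s);print(s["position"].round(1))
hsv=cv2.cvtColor(im["pixels"],cv2.COLOR_RGB2HSV)
g=(hsv[...,1]<60)&(np.hypot(W[...,0]-678,W[...,1]+211)<75)&(W[...,2]<130)
n,l,st,ce=cv2.connectedComponentsWithStats(g.astype(np.uint8))
for i in range(1,n):
    if st[i,4]>100:k=l==i;print(st[i],np.nanmedian(W[k],0).round(),np.nanpercentile(W[k],[2,98],0).round())
R=W[np.abs(W[...,2]-92)<5];R=R[(abs(R[:,0]-677)<95)&(abs(R[:,1]+210)<95)];print("rim",R.min(0).round(),R.max(0).round())
sd=ctrl.get_image("side");sc=ctrl.get_image("scene")
s0,d=pickle.load(open("d0.pkl","rb"))
for n,im1,b in(("side",sd,(345,300,445,332)),("scene",sc,(300,262,350,312))):
    u0,v0,u1,v1=b;df=np.abs(im1["pixels"][v0:v1,u0:u1].astype(int)-d[n]["pixels"][v0:v1,u0:u1]).max(2);print(n,"changed px",(df>40).sum())
c=np.hstack([im["pixels"][60:360,160:460],cv2.resize(sd["pixels"][130:300,340:510],(300,300))]);cv2.imwrite("pics/fin.png",c[:,:,::-1])
E
```

```text
[ 675.  -174.3  214.6]
[ 278  134  123   96 6937] [ 688. -193.   72.] [[ 646. -249.   10.]
 [ 712. -148.  113.]]
rim [ 598. -292.   87.] [ 759. -131.   97.]
side changed px 0
scene changed px 0
```

View pics/fin.png

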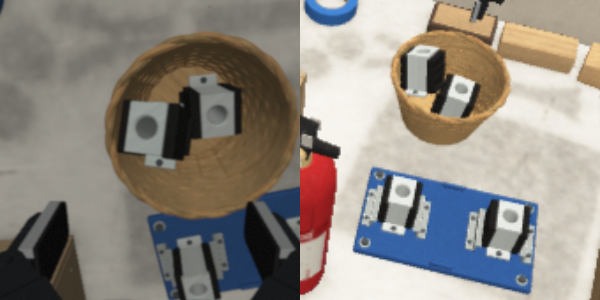

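The final picture shows the new mount fitted in line. Both hard mounts are in the basket, with mount 3 (bore at crop (148,127)) leaning higher than mount 1. I'll check its height and that it is at rest.

>>> send_rows(offset=[[0,0,-0.2],[0,0,0],[0,0,0],[0,0,0],[0,0,0]], spin=[0,0,0,0,0])

```text
time_s: 28.08
position: [674.6, -174.1, 214.3]
tcp_rot: [[0.996, -0.084, -0.001], [-0.084, -0.996, 0.0], [-0.001, -0.0, -1.0]]
ft_force: [0.1, 0.1, -0.8]
gripper_width: 85.4
finger_force: 0.0
```

```bash
python3 - <<'E'
from h import *;from bench import ctrl
s,im=snap("w12");W=cloud(im,s);o=cv2.imread("pics/w11.png")
print("moved px",(np.abs(o[60:300,250:460].astype(int)-im["pixels"][60:300,250:460,::-1]).max(2)>40).sum())
hsv=cv2.cvtColor(im["pixels"],cv2.COLOR_RGB2HSV)
k=np.zeros(W.shape[:2],bool);k[163:212,286:328]=1
k&=(hsv[...,2]>130)&(hsv[...,1]<60)&(W[...,2]>70)
P=W[k];c=np.median(P,0);u,sv,vt=np.linalg.svd(P-P.mean(0),full_matrices=False);n=vt[2]*np.sign(vt[2][2])
print(k.sum(),"top c",P.mean(0).round(),"normal",n.round(2),"resid",(sv[2]/len(P)**.5).round(2))
m=P.mean(0)-28*n;print("mid",m.round(),"r",np.hypot(m[0]-678,m[1]+211).round())
E
```

```text
moved px 136
1244 top c [ 692. -167.  104.] normal [0.41 0.26 0.88] resid 0.63
mid [ 680. -174.   80.] r 37.0
```

Mount 3's middle is 80 mm up and 37 mm off the basket axis, inside both limits. Handing in.

```bash
python3 -c "
from bench import ctrl
print(ctrl.finish_job())"
```

```text
the job is handed in; nothing more can be done
None
```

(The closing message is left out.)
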